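Earth the hand, then switch on

TASK

Take the static off the hand before switching on: first touch the round brass earthing pad lightly with the fingertips and rest there for about a second. Then press the green button on the switch panel until it stays in, and draw the hand straight back up, about 10 cm clear of the buttons. Leave the red and yellow buttons alone, and do not move or pick up any of the things lying round about.

Things in the scene. Friction and masses are not known exactly. Their poses are not given: they have to be found in the camera images.
- earth_block: earthing point: a black plastic block 74 x 74 x 18 mm, fixed to the table, with a yellow and green ring and a sprung round brass pad 40 mm across in the middle of its top. Origin at the centre of the underside, z up, x towards a short steel terminal on its far side
- earth_pad_top (a point): the middle of the slightly domed top of the brass pad, 36 mm above the table when free; moves with the pad
- earth_pad (a joint): how far the brass pad is pushed down, m: 0 free, 0.008 at the stop. A spring lifts it again: about 1.5 N starts it, about 4.5 N brings it to the stop, beyond which it is rigid
- switch_panel: aluminium plate 76 (x) x 216 (y) x 8 mm fixed to the table, carrying a row of three grey push-button boxes along its y axis, 65 mm between centres, in any order of colours. Origin at the centre of the underside
- green_station: the grey box with the green button: 56 x 56 x 32 mm, on the plate (its top 40 mm above the table, its black collar to 46 mm); origin at the centre of its underside, axes as the panel
- green_top (a point): centre of the flat top of the green button, a cap 28 mm across that stands 10 mm above a black collar (37 mm across) on its grey box (56 x 56 mm); 56 mm above the table when out; moves with the button
- green_button (a joint): how far the green button is pushed in, m: 0 out, 0.007 fully in. It takes about 3 N to move, has no return spring and stays where it is left
- red_top (a point): centre of the flat top of the red button, built like the green one
- red_button (a joint): how far the red button is pushed in, m; like the green one; 0 at the start
- yellow_top (a point): centre of the flat top of the yellow button, built like the green one
- yellow_button (a joint): how far the yellow button is pushed in, m; like the green one; 0 at the start
- motor_cage: loose black motor unit 32 x 98 x 29 mm lying to the left of the earthing block; origin at the centre of its underside, y along its length
- pill_bottle: loose small white plastic bottle with a blue label, 33 mm across, 50 mm tall, standing to the right of the earthing block; origin at the centre of its underside
- solder_spool: loose spool of solder with blue rims, 59 mm across, 20 mm tall, lying to the left of the switch panel; origin at the centre of its underside
- spur_gear: loose grey spur gear, 29 mm across, 13 mm tall, lying on the cloth in front of the drawer chest; origin at the centre of its underside

How it is judged (in metres and radians):
On the way, in this order (a step that is already met when the one before it is completed fails the run):
1. the fingertips rest on the brass pad (contact force between the fingers and earth_block above 0.3 N and value of joint earth_pad above 0.0007 m), for 0.5 s.
2. the green button is pressed in by the fingers (value of joint green_button above 0.005 m and contact force between the fingers and green_station above 0.3 N), for 0.05 s.
At the end, for the whole second after the job is handed in: The green button is at least 5 mm in, red and yellow are out (less than 1 mm in), the brass pad has come back up, the grasp point of the gripper is more than 150 mm above the table, and each loose thing is within 12 mm of where it stood (value of joint green_button above 0.005 m and value of joint each of red_button, yellow_button, earth_pad below 0.001 m and height (world z) of the grasp point above 0.15 m and distance of each of motor_cage, pill_bottle, solder_spool, spur_gear from where it was at the start of the episode below 0.012 m); the robot touches nothing.
It fails at once if the earthing point is pushed hard (over 15 N) (contact force between the fingers and earth_block above 15 N).
It fails at once if the red button is pressed (value of joint red_button above 0.0015 m).
It fails at once if the yellow button is pressed (value of joint yellow_button above 0.0015 m).
It fails at once if a loose thing is moved or lifted (distance of any of motor_cage, pill_bottle, solder_spool, spur_gear from where it was at the start of the episode above 0.012 m).
It also fails if it takes over 43 s, if anything falls off the work surface, if the arm or the gripper's body presses on something with over 40 N, if the wrist force passes 120 N, or if a joint passes its speed limit or range.

ROBOT

A 6-joint arm with a two-finger parallel gripper is mounted at the origin on a cart in front of the work surface, level with it; the furniture and walls round the work are solid. World frame = base frame: x ahead of the robot, y to its left, z up, the work surface at z = 0. Lengths are in mm, angles in degrees, forces in N, time in s.
With the tool pointing down it reaches from about 300 to 850 mm from the base axis. Payload 4.2 kg.
Tool frame: the origin (TCP) lies midway between the tips of the shut fingers; the grasp point (between the pads) lies 19 mm behind it (env.tcp_to_grasp is the distance from the TCP to the grasp point, in mm); z points along the fingers, x is the direction in which the jaws open and shut, and the axes are right-handed (so a half turn about z gives the same grasp; the last joint's range is limited). The gripper opens to 91 mm and grips with 3 to 60 N. Pads are 32 mm wide; open, the fingers measure 118 mm over their backs; the gripper's body (76 mm by 178 mm) begins 60 mm behind the grasp point.
Start: joints at [-74.427, 18.312, 89.639, -0, 72.044, -1.146], TCP at [165.417, -550.709, 213.976] pointing down, gripper open.
Joint ranges: [-177.97, 177.97], [-48.28, 115.42], [12.27, 149.76], [-77.06, 257.06], [2.81, 150.46], [-146.56, 146.56]. Speed limits (degrees/s): [147.25, 147.25, 180, 180, 180, 180].

INTERFACE

Orientations are given as [roll, pitch, yaw] about the fixed x, y, z axes, in that order (R = Rz(yaw) Ry(pitch) Rx(roll)).
In Python, from workcell import env gives the robot as it stands.
- The arm moves only by the tool drive_tool, never from a script. Its argument "motion" is a list of rows, each a list of 2 entries, a list of its own where there are three numbers: the shift along the world's x, y, z in m, then the turn, a rotation vector about the world's x, y, z in rad. In form: [[[dx, dy, dz], [wx, wy, wz]], ...]. A call has exactly 10 rows; each row shifts and turns the commanded pose from where the row before left it; what a row does not reach is not made up. A row lasts 1/12 s, in which the tool goes at most 41.7 mm and 7.16 degrees, less where a joint would pass 70% of its speed; a pose out of reach is approached as far as the arm can. A call is refused whole if a number of a shift passes 0.0417 or a number of a turn 0.125, either way. A call with a gripper value outside its range is refused whole. "claw" is the opening, from 0 (shut) to 1 (fully open), set as the call begins (left out, the last holds). The fingers move at their own pace and stop on an object; "force" is the grip in N (left out, the last holds). Time passes only in rows, so rows that do not move let the fingers close, or fill a call up. It gives the time, the measured TCP pose, the force and the opening at its end, in the units of the state.
- env.state(): the state, without advancing time (a new reading comes with each control period).
- env.grab_frame(name): name is "scene" or "top"; returns the picture (400x640x3 uint8, red, green, blue); there is no depth.
- env.camera_params(name): a dict with "fov_y" (degrees; the focal length in pixels is half the picture's height over the tangent of half this angle, whatever the lens; pixels are square), "cx", "cy" (the principal point, pixels), "k1" (the pictures are not rectified: a ray, as slopes to the right and down, at radius r is drawn at 1 + k1 r^2 times it, then the intrinsics apply), "pose" (4x4, takes a point from camera to world coordinates). Camera axes: x right, y down, z forward; pixel columns grow to the right and rows downward; lengths in mm; the calibration is good to about 2 mm. A picture is of the moment at which its call begins. camera_params takes no time and is no camera call.
- env.job_done(): hands the job in, once; it reports no verdict.
The state is a dict: "time_s": time; "qpos": joint angles; "qvel": joint speeds; "effort": joint torques, N m; "ee_pos": TCP position; "ee_rot": TCP orientation; "force": force on the tool from outside, world axes, zero at the start; "torque": the same for the moment, N m; "gripper_width": finger opening in mm.
Only numpy, scipy, OpenCV 4.12 (cv2) and the standard library are available. Lean on these libraries where they do the work, as an engineer would, in place of code of your own. Each camera call takes 0.05 s, during which the arm holds its last target.

## Working session

There is one attempt and no reset: what is moved stays moved. The work goes in short steps, Python scripts to look and compute and a tool call to move; the robot and the scene stay as the last step left them, time stands still between calls to the robot, and variables do not carry over. Pictures are saved under pics/ and viewed, and the job is handed in when it is done.

Besides the shell and the picture viewer there is one more tool, called as name([rows], argument=value, ...), one row to a line, values as JSON. drive_tool: Moves the arm, as the interface text tells. Its arguments: {"type":"object","properties":{"motion":{"type":"array","items":{"type":"array"}},"claw":{"type":"number"},"force":{"type":"number"}},"required":["motion"]}

```bash
mkdir -p pics
python3 - <<'E'
from workcell import env
import cv2,numpy as np
for n in ("scene","top"):
    f=env.grab_frame(n); cv2.imwrite(f"pics/{n}0.png",cv2.cvtColor(f,cv2.COLOR_RGB2BGR))
    p=env.camera_params(n); print(n,p)
print(env.state())
E
```

```text
scene {'fov_y': 50.384187847995186, 'cx': 320.2921172744118, 'cy': 200.93057176146482, 'k1': -0.05731723540851949, 'pose': array([[-8.79173778e-01, -2.07334095e-01,  4.29029185e-01,
         1.47384701e+02],
       [-4.76343785e-01,  4.05564892e-01, -7.80136986e-01,
         6.44959825e+02],
       [-1.22501794e-02, -8.90241367e-01, -4.55324326e-01,
         4.72265859e+02],
       [ 0.00000000e+00,  0.00000000e+00,  0.00000000e+00,
         1.00000000e+00]])}
top {'fov_y': 42.73210667478841, 'cx': 329.3255213028439, 'cy': 208.62233802444035, 'k1': -0.11195907567649675, 'pose': array([[ 1.88438376e-02, -9.95184359e-01,  9.61925185e-02,
         4.19371106e+02],
       [-9.99670430e-01, -2.04311767e-02, -1.55434159e-02,
        -2.97684019e+01],
       [ 1.74338907e-02, -9.58679188e-02, -9.95241379e-01,
         9.47254407e+02],
       [ 0.00000000e+00,  0.00000000e+00,  0.00000000e+00,
         1.00000000e+00]])}
{'time_s': 0.1, 'qpos': array([-7.44249331e+01,  1.83469782e+01,  8.96997825e+01, -5.01155593e-04,
        7.20453788e+01, -1.14620417e+00]), 'qvel': array([-0.02439448, -0.07420278, -0.14657285,  0.04372857, -0.08118879,
       -0.01329215]), 'effort': array([-1.70027929e-04, -4.13332200e+01, -2.32509667e+01,  7.28845038e-02,
        4.21768532e-02, -4.47350931e-05]), 'ee_pos': array([ 165.30718871, -550.24005724,  213.21191087]), 'ee_rot': array([-1.79998633e+02,  9.21305513e-02, -7.32785730e+01]), 'force': array([-0.11444806, -0.15811728,  0.56448245]), 'torque': array([ 0.04550387, -0.03439786, -0.01963065]), 'gripper_width': 91.21615415300762}
```

View pics/scene0.png

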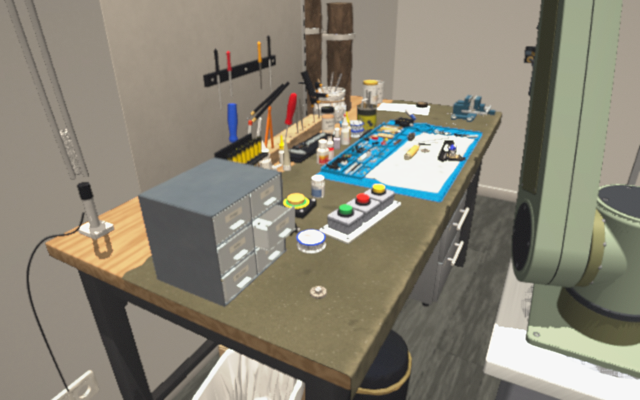

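View pics/top0.png

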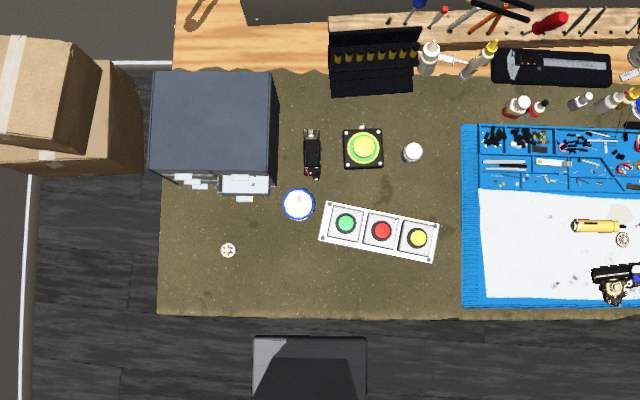

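The top view shows the pad at about (363,147), green (346,223), red (382,231) and yellow (418,238). The motor unit is at (312,152), bottle (412,152), spool (298,204), gear (228,250), and the tall chest on the left ends near column 278. Next I'll measure these.

```bash
cat > h.py <<'E'
import cv2,numpy as np
from workcell import env
def ray(n,u,v):
    p=env.camera_params(n); f=200/np.tan(np.radians(p['fov_y']/2))
    K=np.array([[f,0,p['cx']],[0,f,p['cy']],[0,0,1]])
    q=cv2.undistortPoints(np.array([[[u,v]]],float),K,np.array([p['k1'],0,0,0,0.]))[0,0]
    P=np.array(p['pose']); return P[:3,3],P[:3,:3]@np.array([q[0],q[1],1])
def onz(n,u,v,z):
    o,d=ray(n,u,v); return o+d*(z-o[2])/d[2]
def two(a,b):
    (o1,d1),(o2,d2)=ray('top',*a),ray('scene',*b)
    A=np.c_[d1,-d2]; s=np.linalg.lstsq(A,o2-o1,rcond=None)[0]
    p,q=o1+s[0]*d1,o2+s[1]*d2; return (p+q)/2,np.linalg.norm(p-q)
def blob(img,lo,hi,box):
    x0,y0,x1,y1=box; hsv=cv2.cvtColor(img,cv2.COLOR_BGR2HSV)[y0:y1,x0:x1]
    m=cv2.inRange(hsv,np.array(lo),np.array(hi))
    n,l,s,c=cv2.connectedComponentsWithStats(m)
    i=1+np.argmax(s[1:,4]); return c[i]+[x0,y0],s[i]+np.array([x0,y0,0,0,0])
E
python3 - <<'E'
from h import *
t=cv2.imread('pics/top0.png');s=cv2.imread('pics/scene0.png')
cols=dict(green=((60,90,60),(85,255,255)),red=((0,130,90),(8,255,255)),yellow=((22,100,100),(35,255,255)))
for k,(lo,hi) in cols.items():
    bt=blob(t,lo,hi,(320,200,440,265)); bs=blob(s,lo,hi,(325,180,395,235))
    print(k,bt,bs,onz('top',*bt[0],55).round(1),onz('scene',*bs[0],55).round(1),two(bt[0],bs[0]))
h=cv2.cvtColor(t,cv2.COLOR_BGR2HSV)
print(h[147,335:392].tolist())
for nm,uv,z in [('chest br',(278,193),0),('chest tr top',(270,72),150),('chest br top',(268,172),150),('drawer',(270,193),100),('motor',(312,152),29),('bottle',(412,152),50),('spool',(298,204),20),('spoolR',(314,204),20),('holder bottom',(370,95),0),('holder z40',(370,95),40),('bottle white',(428,50),80)]: print(nm,onz('top',*uv,z).round(0))
cv2.imwrite('pics/crops.png',np.vstack([cv2.resize(t[110:270,270:450],(720,640))[:300],cv2.resize(s[150:255,250:410],(720,472))[:290]]))
cv2.imwrite('pics/c1.png',cv2.resize(t[60:270,140:450],None,fx=2.5,fy=2.5)); cv2.imwrite('pics/c2.png',cv2.resize(s[150:310,130:410],None,fx=2.8,fy=2.8))
E
```

```text
green (array([346.0877193 , 221.76608187]), array([338, 215,  16,  16, 171])) (array([345.06306306, 209.32432432]), array([339, 205,  13,  10, 111])) [483.1 -73.5  55. ] [476.6 -59.8  55. ] (array([483.50702042, -73.98243403,  46.53539008]), np.float64(0.42904531305191446))
red (array([381.74019608, 230.17156863]), array([374, 223,  17,  16, 204])) (array([362.06862745, 197.74509804]), array([356, 193,  13,  11, 102])) [ 469.6 -136.2   55. ] [ 466.6 -124.9   55. ] (array([ 470.64241449, -136.69641832,   48.77199704]), np.float64(1.55931884694354))
yellow (array([417.89719626, 237.56542056]), array([410, 230,  17,  16, 214])) (array([378.34146341, 188.2804878 ]), array([373, 185,  12,   8,  82])) [ 457.8 -200.2   55. ] [ 452.7 -186.    55. ] (array([ 458.26374609, -201.60301319,   47.22760025]), np.float64(0.37882272878655815))
[[22, 86, 115], [23, 89, 112], [22, 86, 116], [22, 85, 117], [22, 80, 125], [22, 85, 120], [24, 81, 119], [24, 81, 101], [0, 0, 19], [90, 6, 41], [165, 15, 67], [24, 59, 90], [30, 139, 200], [30, 116, 253], [35, 125, 242], [67, 112, 248], [67, 118, 247], [59, 9
[... 203 characters left out ...]
, [30, 86, 253], [30, 87, 253], [30, 90, 253], [30, 91, 253], [29, 93, 253], [29, 96, 253], [29, 103, 253], [28, 105, 252], [32, 104, 241], [67, 130, 239], [58, 100, 246], [34, 119, 251], [30, 124, 252], [32, 143, 201], [10, 13, 60], [15, 9, 57], [18, 56, 59], [23, 82, 103], [24, 80, 115], [22, 85, 114], [21, 81, 114], [22, 88, 110], [25, 83, 113], [23, 80, 121], [22, 83, 123], [23, 83, 123]]
chest br [538.  52.   0.]
chest tr top [717.  58. 150.]
chest br top [552.  56. 150.]
drawer [525.  57. 100.]
motor [611. -11.  29.]
bottle [ 611. -190.   50.]
spool [516.  13.  20.]
spoolR [517. -16.  20.]
holder bottom [ 731. -118.    0.]
holder z40 [ 718. -115.   40.]
bottle white [ 792. -215.   80.]
```

View pics/c1.png

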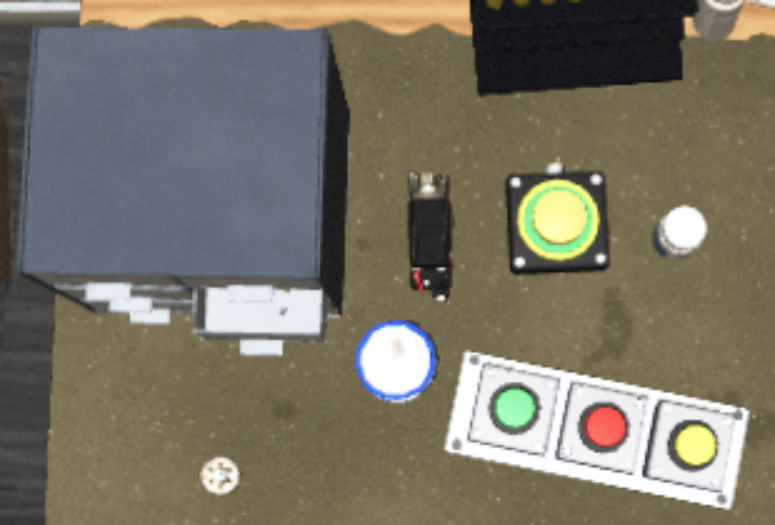

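View pics/c2.png

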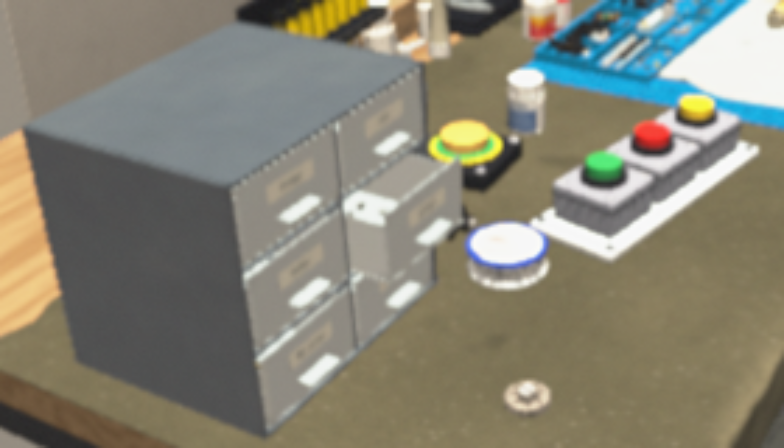

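The chest and drawer lie left of y≈52, so the hand clears them with its present yaw. The caps measure 64 to 65 mm apart, as specified. Now the pad centre.

Run:
```python
from h import *
t=cv2.imread('pics/top0.png')
hsv=cv2.cvtColor(t,cv2.COLOR_BGR2HSV)
# ring: all saturated bright (yellow/green) 
m=cv2.inRange(hsv,np.array((20,60,190)),np.array((80,255,255)))[125:170,340:388]
c=max(cv2.findContours(m,0,2)[0],key=cv2.contourArea);print('ring',cv2.minEnclosingCircle(c),cv2.fitEllipse(c))
(e,_,_)=cv2.fitEllipse(c); print(onz('top',e[0]+340,e[1]+125,18).round(1),onz('top',e[0]+340,e[1]+125,20).round(1))
m2=cv2.inRange(hsv,np.array((24,0,225)),np.array((33,112,255)))[125:170,340:388]
n,l,s,cc=cv2.connectedComponentsWithStats(m2);i=1+np.argmax(s[1:,4]);print('disc',s[i],cc[i]);print(onz('top',cc[i][0]+340,cc[i][1]+125,35).round(1))
m3=cv2.inRange(hsv,np.array((0,0,0)),np.array((180,255,75)))[122:175,335:390]
c=max(cv2.findContours(m3,0,2)[0],key=cv2.contourArea);r=cv2.minAreaRect(c);print('block',r,onz('top',r[0][0]+335,r[0][1]+122,16).round(1))
```

```text
ring ((22.934782028198242, 22.413043975830078), 16.116552352905273) ((22.920669555664062, 22.389781951904297), (30.917884826660156, 31.571807861328125), 110.89322662353516)
[ 624.5 -104.4   18. ] [ 624.  -104.2   20. ]
disc [ 14  11  21  21 337] [23.63204748 20.85756677]
[ 623.6 -104.3   35. ]
block ((27.470691680908203, 26.001724243164062), (41.63391876220703, 40.04841995239258), 86.633544921875) [ 623.7 -103.7   16. ]
```

drive_tool([
  [[0.02,0.02,0],[0,0,0]],
  [[0.022,0.022,0],[0,0,0]],
  [[0.022,0.022,0],[0,0,0]],
  [[0.022,0.022,0],[0,0,0]],
  [[0.022,0.022,0],[0,0,0]],
  [[0.022,0.022,0],[0,0,0]],
  [[0.022,0.022,0],[0,0,0]],
  [[0.022,0.022,0],[0,0,0]],
  [[0.022,0.022,0],[0,0,0]],
  [[0.022,0.022,0],[0,0,0]],
], claw=0, force=10)

```text
time_s: 0.93
ee_pos: [384.1, -331.3, 213.7]
ee_rot: [180.0, 0.0, -73.3]
force: [0.3, -0.2, -0.2]
gripper_width: 27.6
```

Ring, disc and block agree on the pad centre, about (623.8, −104.2).

drive_tool([
  [[0.024,0.023,0],[0,0,0]],
  [[0.024,0.023,0],[0,0,0]],
  [[0.024,0.023,0],[0,0,0]],
  [[0.024,0.023,0],[0,0,0]],
  [[0.024,0.023,0],[0,0,0]],
  [[0.024,0.023,0],[0,0,0]],
  [[0.024,0.023,0],[0,0,0]],
  [[0.024,0.023,0],[0,0,0]],
  [[0.024,0.022,0],[0,0,0]],
  [[0.024,0.022,0],[0,0,0]],
])

```text
time_s: 1.77
ee_pos: [624.2, -103.3, 213.5]
ee_rot: [179.9, 0.0, -73.3]
force: [-0.0, -0.7, 0.6]
gripper_width: 0.4
```

drive_tool([
  [[0,0,-0.018],[0,0,0]],
  [[0,0,-0.018],[0,0,0]],
  [[0,0,-0.018],[0,0,0]],
  [[0,0,-0.018],[0,0,0]],
  [[0,0,-0.018],[0,0,0]],
  [[0,0,-0.018],[0,0,0]],
  [[0,0,-0.018],[0,0,0]],
  [[0,0,-0.014],[0,0,0]],
  [[0,0,0],[0,0,0]],
  [[0,0,0],[0,0,0]],
])

```text
time_s: 2.6
ee_pos: [622.8, -104.6, 73.1]
ee_rot: [179.9, 0.1, -73.3]
force: [0.4, 0.7, 0.2]
gripper_width: 0.3
```

Run:
```python
from h import *
for n,b in (("scene",(210,130,410,260)),("top",(260,80,450,260))):
    f=cv2.cvtColor(env.grab_frame(n),cv2.COLOR_RGB2BGR); x0,y0,x1,y1=b
    cv2.imwrite(f"pics/{n}1.png",cv2.resize(f[y0:y1,x0:x1],None,fx=3,fy=3))
s=env.state();print(s['ee_pos'],s['force'],s['gripper_width'])
```

```text
[ 624.09636685 -104.84076077   74.85760807] [0.93036646 1.51758311 0.30636512] 0.21713969846555817
```

View pics/scene1.png

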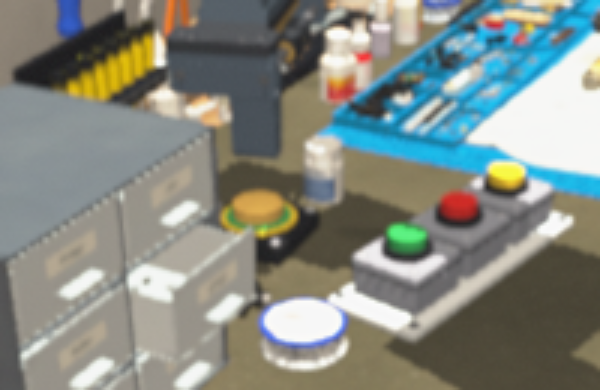

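View pics/top1.png

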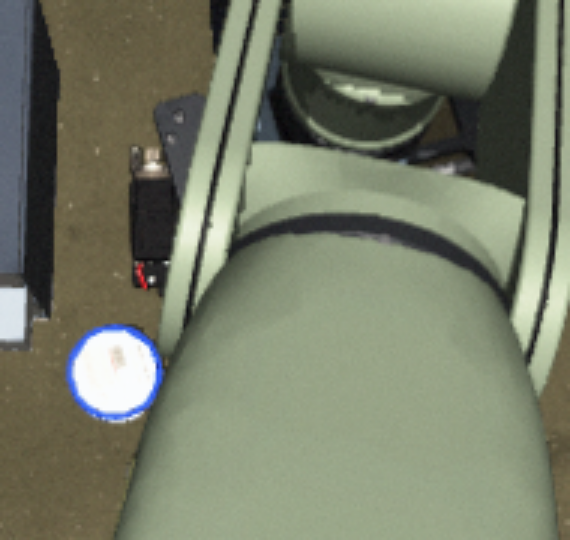

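The closed fingers (scene crop (258,130)) hang straight over the pad (258,205), with no obstruction nearby.

drive_tool([
  [[0,0,-0.006],[0,0,0]],
  [[0,0,-0.006],[0,0,0]],
  [[0,0,-0.006],[0,0,0]],
  [[0,0,-0.006],[0,0,0]],
  [[0,0,-0.006],[0,0,0]],
  [[0,0,-0.003],[0,0,0]],
  [[0,0,-0.002],[0,0,0]],
  [[0,0,-0.001],[0,0,0]],
  [[0,0,-0.001],[0,0,0]],
  [[0,0,0],[0,0,0]],
])

```text
time_s: 3.53
ee_pos: [623.5, -104.7, 37.0]
ee_rot: [-180.0, -0.0, -73.3]
force: [0.0, -0.9, -0.3]
gripper_width: 0.1
```

drive_tool([
  [[0,0,-0.0005],[0,0,0]],
  [[0,0,-0.0005],[0,0,0]],
  [[0,0,-0.0005],[0,0,0]],
  [[0,0,-0.0005],[0,0,0]],
  [[0,0,-0.0005],[0,0,0]],
  [[0,0,-0.0005],[0,0,0]],
  [[0,0,0],[0,0,0]],
  [[0,0,0],[0,0,0]],
  [[0,0,0],[0,0,0]],
  [[0,0,0],[0,0,0]],
])

```text
time_s: 4.37
ee_pos: [623.6, -104.7, 34.1]
ee_rot: [-180.0, -0.0, -73.3]
force: [0.7, 0.4, 1.9]
gripper_width: 0.3
```

drive_tool([
  [[0,0,-0.0005],[0,0,0]],
  [[0,0,-0.0005],[0,0,0]],
  [[0,0,-0.0005],[0,0,0]],
  [[0,0,-0.0005],[0,0,0]],
  [[0,0,0],[0,0,0]],
  [[0,0,0],[0,0,0]],
  [[0,0,0],[0,0,0]],
  [[0,0,0],[0,0,0]],
  [[0,0,0],[0,0,0]],
  [[0,0,0],[0,0,0]],
])

```text
time_s: 5.2
ee_pos: [623.6, -104.8, 32.1]
ee_rot: [-180.0, -0.0, -73.3]
force: [0.7, -0.3, 2.5]
gripper_width: 0.7
```

drive_tool([
  [[0,0,0],[0,0,0]],
  [[0,0,0],[0,0,0]],
  [[0,0,0],[0,0,0]],
  [[0,0,0],[0,0,0]],
  [[0,0,0],[0,0,0]],
  [[0,0,0],[0,0,0]],
  [[0,0,0],[0,0,0]],
  [[0,0,0],[0,0,0]],
  [[0,0,0],[0,0,0]],
  [[0,0,0],[0,0,0]],
])

```text
time_s: 6.03
ee_pos: [623.5, -104.7, 32.0]
ee_rot: [-180.0, -0.0, -73.3]
force: [1.0, -0.0, 2.8]
gripper_width: 0.8
```

Run:
```python
from h import *
F=[]
for i in range(5):
    f=env.grab_frame("scene"); s=env.state(); F.append(s['force'][2])
f=cv2.cvtColor(f,cv2.COLOR_RGB2BGR)[130:260,210:410]
cv2.imwrite("pics/scene2.png",cv2.resize(f,None,fx=3,fy=3))
print(np.round(F,2),s['ee_pos'],s['time_s'])
```

```text
[1.59 1.83 2.69 2.42 2.22] [ 623.52135175 -104.72064683   31.99013489] 6.2833
```

View pics/scene2.png

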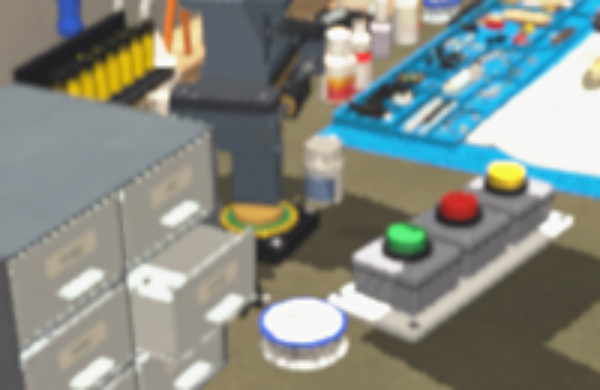

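The tips sit on the pad, pressed about 4 mm in at about 2.3 N, and have rested there well over a second. Next I lift and go over green.

drive_tool([
  [[0,0,0.004],[0,0,0]],
  [[0,0,0.008],[0,0,0]],
  [[0,0,0.016],[0,0,0]],
  [[0,0,0.02],[0,0,0]],
  [[0,0,0.02],[0,0,0]],
  [[0,0,0.02],[0,0,0]],
  [[0,0,0.012],[0,0,0]],
  [[0,0,0],[0,0,0]],
  [[-0.01,0.002,0],[0,0,0]],
  [[-0.0105,0.002,0],[0,0,0]],
])

```text
time_s: 7.12
ee_pos: [601.9, -100.5, 131.1]
ee_rot: [179.9, 0.1, -73.3]
force: [0.0, 0.5, 0.3]
gripper_width: 0.7
```

drive_tool([
  [[-0.015,0.0035,0],[0,0,0]],
  [[-0.015,0.0035,0],[0,0,0]],
  [[-0.015,0.0035,0],[0,0,0]],
  [[-0.015,0.0035,0],[0,0,0]],
  [[-0.015,0.0035,0],[0,0,0]],
  [[-0.015,0.0035,0],[0,0,0]],
  [[-0.015,0.003,0],[0,0,0]],
  [[-0.015,0.003,0],[0,0,0]],
  [[0,0,-0.015],[0,0,0]],
  [[0,0,-0.015],[0,0,0]],
])

```text
time_s: 7.95
ee_pos: [481.4, -73.4, 101.6]
ee_rot: [180.0, 0.0, -73.3]
force: [0.6, 0.1, -0.3]
gripper_width: 0.6
```

drive_tool([
  [[0,0,-0.01],[0,0,0]],
  [[0,0,-0.01],[0,0,0]],
  [[0,0,-0.01],[0,0,0]],
  [[0,0,0],[0,0,0]],
  [[0,0,0],[0,0,0]],
  [[0,0,0],[0,0,0]],
  [[0,0,0],[0,0,0]],
  [[0,0,0],[0,0,0]],
  [[0,0,0],[0,0,0]],
  [[0,0,0],[0,0,0]],
])

```text
time_s: 8.78
ee_pos: [483.1, -73.8, 72.3]
ee_rot: [-180.0, -0.0, -73.3]
force: [0.5, -0.6, -0.7]
gripper_width: 0.1
```

Run:
```python
from h import *
f=env.grab_frame("scene"); s=env.state()
f=cv2.cvtColor(f,cv2.COLOR_RGB2BGR)[130:260,210:410]
cv2.imwrite("pics/scene3.png",cv2.resize(f,None,fx=3,fy=3))
print(s['force'],s['ee_pos'],s['time_s'])
```

```text
[ 0.71038073  0.03311079 -0.22081084] [483.00666791 -73.74224003  72.22221643] 8.8333
```

View pics/scene3.png

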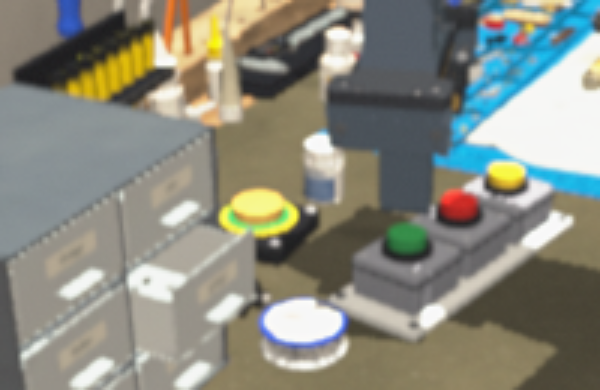

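The fingers are centred over green (crop (406,190) against the cap at (406,238)), and the brass pad has come back up. Now I press.

drive_tool([
  [[0,0,-0.004],[0,0,0]],
  [[0,0,-0.004],[0,0,0]],
  [[0,0,-0.004],[0,0,0]],
  [[0,0,-0.002],[0,0,0]],
  [[0,0,-0.002],[0,0,0]],
  [[0,0,-0.002],[0,0,0]],
  [[0,0,-0.001],[0,0,0]],
  [[0,0,-0.001],[0,0,0]],
  [[0,0,-0.001],[0,0,0]],
  [[0,0,0],[0,0,0]],
])

```text
time_s: 9.67
ee_pos: [482.8, -73.7, 50.8]
ee_rot: [180.0, -0.0, -73.3]
force: [-0.8, 0.2, -1.0]
gripper_width: 0.3
```

drive_tool([
  [[0,0,-0.0005],[0,0,0]],
  [[0,0,-0.0005],[0,0,0]],
  [[0,0,-0.0005],[0,0,0]],
  [[0,0,-0.0005],[0,0,0]],
  [[0,0,-0.0005],[0,0,0]],
  [[0,0,0],[0,0,0]],
  [[0,0,0],[0,0,0]],
  [[0,0,0],[0,0,0]],
  [[0,0,0],[0,0,0]],
  [[0,0,0],[0,0,0]],
])

```text
time_s: 10.5
ee_pos: [483.1, -73.7, 49.2]
ee_rot: [-180.0, -0.0, -73.3]
force: [-3.0, 0.5, 7.8]
gripper_width: 0.7
```

drive_tool([
  [[0,0,-0.0005],[0,0,0]],
  [[0,0,-0.0005],[0,0,0]],
  [[0,0,0],[0,0,0]],
  [[0,0,0],[0,0,0]],
  [[0,0,0],[0,0,0]],
  [[0,0,0],[0,0,0]],
  [[0,0,0],[0,0,0]],
  [[0,0,0],[0,0,0]],
  [[0,0,0],[0,0,0]],
  [[0,0,0],[0,0,0]],
])

```text
time_s: 11.33
ee_pos: [483.2, -73.7, 49.1]
ee_rot: [-179.9, -0.0, -73.3]
force: [-4.3, 1.2, 16.4]
gripper_width: 0.2
```

drive_tool([
  [[0,0,0.003],[0,0,0]],
  [[0,0,0.005],[0,0,0]],
  [[0,0,0.01],[0,0,0]],
  [[0,0,0.02],[0,0,0]],
  [[0,0,0.02],[0,0,0]],
  [[0,0,0.02],[0,0,0]],
  [[0,0,0.02],[0,0,0]],
  [[0,0,0.015],[0,0,0]],
  [[0,0,0],[0,0,0]],
  [[0,0,0],[0,0,0]],
])

```text
time_s: 12.17
ee_pos: [483.3, -73.8, 160.7]
ee_rot: [-179.9, -0.0, -73.3]
force: [0.2, -0.3, -0.4]
gripper_width: 0.8
```

Run:
```python
from h import *
f=env.grab_frame("scene"); s=env.state()
f=cv2.cvtColor(f,cv2.COLOR_RGB2BGR)[130:260,210:410]
cv2.imwrite("pics/scene4.png",cv2.resize(f,None,fx=3,fy=3))
print(s['force'],s['ee_pos'],s['time_s'])
```

```text
[-0.6046279  -0.27288281  0.82103476] [482.55358851 -73.64574509 159.78693645] 12.2167
```

View pics/scene4.png

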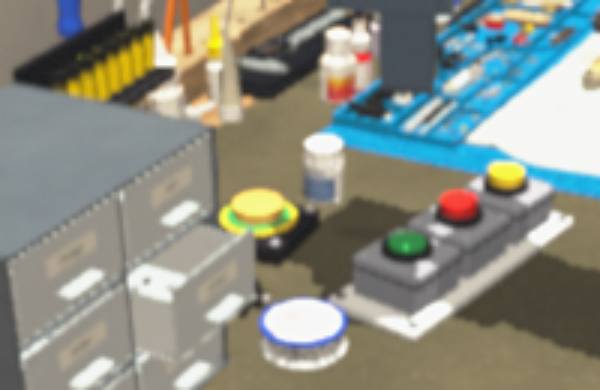

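The green cap now sits low in its collar (406,243). Red, yellow and the pad stand out as before, and the bottle and spool have not moved. TCP z is 160, so the grasp point is at about 179 mm.

```bash
python3 -c "
from workcell import env
print(env.job_done())"
```

```text
the job is handed in; nothing more can be done
None
```

The job is handed in at about 12 s of the 43 s allowed; the interface gives no verdict.

- **Earthing pad:** I rested the closed fingertips on the brass pad at about 2.3 N, roughly 4 mm down, for over a second. The last picture shows it back up.
- **Green button:** I pressed it to its stop, with the tip at 49.1 mm and a peak of about 16 N. It stayed in when I drew straight up, and the last picture shows the cap low in its collar.
- **Hand height:** The tip ended at about z = 160 mm, so the grasp point is at about 179 mm. That is about 10 cm above the buttons, and the force reading is close to zero.
- **Everything else:** Red and yellow still stand out, and the bottle and spool look unmoved. I did not look again at the gear, nor at the motor unit after the touch; the hand was never lowered near either.
- **Disagreement:** The two camera views put the button tops at 47–49 mm instead of 56 mm. I put that down to the cap sides showing in the slanted view and used the top-view positions, which matched the given 65 mm spacing to within 1 mm.

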